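# Seat a post in a mount whose hole must be found by feel

### The arm

A 6-joint arm with a two-finger parallel gripper is mounted at the origin on a cart in front of the work surface, level with it; the furniture and walls round the work are solid. World frame = base frame: x ahead of the robot, y to its left, z up, the work surface at z = 0. Lengths are in mm, angles in rad, forces in N, time in s.
With the tool pointing down it reaches from about 350 to 875 mm from the base axis. Payload 4.2 kg.
Tool frame: the origin (TCP) lies at the very end of the fingers, on their centre line; the grasp point (between the pads) lies arm.grip_depth behind it (arm.grip_depth is the distance from the TCP to the grasp point, in mm); z points along the fingers, y is the direction in which the jaws open and shut (so a half turn about z gives the same grasp; the last joint's range is limited). The gripper opens to 85 mm and grips with 20 to 120 N. Pads are 22 mm wide; open, the fingers measure 114 mm over their backs; the gripper's body (76 mm by 85 mm) begins 54 mm behind the grasp point. The pads swing forward as they close: fully open they stand 13 mm farther back than shut.
Start: joints at [-1.088, 0.385, 0.008, 0, -1.194, -0.259], TCP at [138.728, -609.388, 231.312] pointing down, gripper open.
Joint ranges: [-3.14, 3.14], [-1.21, 2.06], [-1.07, 1.41], [-3.16, 2.05], [-2.99, -0.16], [-3.1, 3.1]. Speed limits (rad/s): [2.79, 2.79, 3.14, 3.14, 3.14, 3.14].

### API

Orientations are given as a unit quaternion [x, y, z, w].
In Python, from bench import arm, optics, workorder gives the robot as it stands. The module is installed in compiled form; this text tells all that it offers.
- The arm moves only by the tool play_rows, never from a script. Its arguments are lists of equal length, an entry for each row: "travel": the shift along the tool's x, y, z in m, a list of three; "rotation": the turn, a rotation vector about the tool's x, y, z in rad, a list of three; "grip": the opening, from 0 (shut) to 1 (fully open). In form: {"travel": [[x, y, z], ...], "rotation": [[rx, ry, rz], ...], "grip": [grip, ...]}. A call has 1 to 12 rows; each row shifts and turns the commanded pose from where the row before left it, along the tool's axes as they then stand; what a row does not reach is not made up. A row lasts 1/12 s, in which the tool goes at most 41.7 mm and 7.16 degrees, less where a joint would pass 70% of its speed; a pose out of reach is approached as far as the arm can. A call is refused whole if a number of a shift passes 0.0417 or a number of a turn 0.125, either way. A call with a gripper value outside its range is refused whole. The fingers move at their own pace and stop on an object; the grip force is fixed at half the most. Time passes only in rows, so rows that do not move let the fingers close. It gives the time, the measured TCP pose, the force and the opening at its end, in the units of the state.
- arm.read_state(): the state, without advancing time (a new reading comes with each control period).
- optics.get_image(name): name is "scene" or "top"; returns a dict with "image" (420x560x3 uint8, blue, green, red), "depth" (420x560 float32, mm along the optical axis (not along the pixel's ray), 0 where there is no reading), "camera_matrix" (3x3 intrinsics, pixels), "k1" (the pictures are not rectified: a ray, as slopes to the right and down, at radius r is drawn at 1 + k1 r^2 times it, then the intrinsics apply), "R" (3x3) and "t" (3): a world point X has camera coordinates R X + t. Camera axes: x right, y down, z forward; pixel columns grow to the right and rows downward; lengths in mm; the calibration is good to about 2 mm. A picture is of the moment at which its call begins.
- workorder.job_done(): hands the job in, once; it reports no verdict.
The state is a dict: "clock": time; "joints": joint angles; "joint_vel": joint speeds; "joint_efforts": joint torques, N m; "position": TCP position; "ee_rot": TCP orientation; "contact_force": force on the tool from outside, world axes, zero at the start; "wrist_torque": the same for the moment, N m; "gripper_width": finger opening in mm.
Only numpy, scipy, OpenCV 4.12 (cv2) and the standard library are available. Lean on these libraries where they do the work, as an engineer would, in place of code of your own. Each camera call takes 0.05 s, during which the arm holds its last target. There are 200 camera calls.

### The job

Take the longest of the three steel posts out of the rack and stand it in the centring mount: the hole in the mount's blue disc is closed by a flush dust plug and cannot be seen, so slide the foot of the post over the disc with light pressure, in a widening spiral from the middle, until it drops in. Lower it fully home, upright, and let go; press gently throughout, and leave the other posts and the screw pot where they are.

Things in the scene. Friction and masses are not known exactly. Their poses are not given: they have to be found in the camera images.
- post_long: The post to seat: plain steel cylinder, 12.6 mm in diameter, 100 mm long, about 0.11 kg, square-edged foot. Origin at the centre of its underside (foot), z along the post to its top. Starts upright in one of the three rack holes, foot 10 mm above the bench, and is taken by its shaft from above.
- post_middle: Bystander: the same kind of post, 75 mm long; origin at the centre of its foot. Stays in its rack hole.
- post_short: Bystander: the same kind of post, 50 mm long; origin at the centre of its foot. Stays in its rack hole.
- rack: Wooden rack fixed to the bench: block 40 mm (its x) by 134 mm (its y) by 24 mm high, origin at the centre of its underside. Three blind holes, 15.6 mm wide, 14 mm deep, at y = -45, 0 and +45 mm, x = 0, one post in each; which post stands where varies. Free space on both x sides of every post.
- mount: Centring mount fixed to the bench: aluminium base plate 112 x 112 x 6 mm, on it a round housing 96 mm across; origin at the centre of its underside, z up. A flat top lip (z = 33 mm) surrounds a round opening 40 mm across in its middle, in which lies a level blue disc (face at z = 28 mm) on springs: it gives straight down, from 2 N on 1 mm per 3 N, at most 5 mm, and comes back; sideways it is rigid. Press with 5 N or so; over 30 N does damage.
- mount_face (a point): Point on the axis of the mount's opening, level with the blue disc's face (28 mm above the mount's underside), z up. The disc has one blind hole, 15 mm in diameter, 20 mm deep, no chamfer. This is not its centre: that lies 2.5 to 6.5 mm from this axis, in an unmeasured direction that differs each time.
- screw_pot: Bystander: low round aluminium pot with screws, 47 mm across, 21 mm high, origin at the centre of its underside; stands loose on the bench to the left of the mount, near the front edge.
- mount_floor (a point): Point on the axis of the opening at the height of the hole's floor, 8 mm above the mount's underside; a post fully home and let go has its foot here. A blue dust plug closes the hole flush with the disc's face; its own spring (half a newton, less than the post's weight) lets the post push it down to the floor and does not lift the post again.

How it is judged:
By the outcome, as a careful person would: the job done as asked, in the order asked, and still so for the second after the job is handed in, with the robot touching nothing.
It also fails if it takes over 58 s, if anything falls off the work surface, if the arm or the gripper's body presses on something with over 40 N, if the wrist force passes 120 N, or if a joint passes its speed limit or range.

## Working session

There is one attempt and no reset: what is moved stays moved. The work goes in short steps, Python scripts to look and compute and a tool call to move; the robot and the scene stay as the last step left them, time stands still between calls to the robot, and variables do not carry over. Pictures are saved under pics/ and viewed, about 8 in all and at most 12, crops included, and the job is handed in when it is done.

Besides the shell and the picture viewer there is one more tool, called after "Call:" by a JSON object that holds its "name" and its "arguments". play_rows: Moves the arm, as the interface text tells. Its arguments: {"type":"object","properties":{"travel":{"type":"array","items":{"type":"array","items":{"type":"number"}}},"rotation":{"type":"array","items":{"type":"array","items":{"type":"number"}}},"grip":{"type":"array","items":{"type":"number"}}},"required":["travel","rotation","grip"]}

```bash
mkdir -p pics
cat > h.py <<'E'
import numpy as np, cv2
from bench import arm, optics, workorder
def grab(n,fn=None):
    d=optics.get_image(n)
    if fn: cv2.imwrite('pics/'+fn,d['image'])
    return d
def ray(d,u,v):
    K=d['camera_matrix'];x=(u-K[0,2])/K[0,0];y=(v-K[1,2])/K[1,1]
    r0=np.hypot(x,y);r=r0
    for _ in range(30): r=r0/(1+d['k1']*r*r)
    s=r/r0 if r0>0 else 1
    R=np.array(d['R']);t=np.array(d['t'])
    return -R.T@t, R.T@np.array([x*s,y*s,1])
def onz(d,u,v,z):
    o,w=ray(d,u,v);return o+w*(z-o[2])/w[2]
def proj(d,X):
    c=np.array(d['R'])@X+d['t'];x,y=c[:2]/c[2];f=1+d['k1']*(x*x+y*y)
    K=d['camera_matrix'];return np.array([K[0,0]*x*f+K[0,2],K[1,1]*y*f+K[1,2]])
E
python3 - <<'E'
from h import *
for n in('scene','top'):
    d=grab(n,n+'0.png'); print(n,d['camera_matrix'].round(1).tolist(),d['k1'],(-np.array(d['R']).T@d['t']).round(0),np.array(d['R']).round(2).tolist())
print(arm.read_state(), arm.grip_depth)
E
```

```text
scene [[493.6, 0.0, 272.0], [0.0, 493.6, 212.8], [0.0, 0.0, 1.0]] 0.060070752388172936 [-137. -837.  473.] [[0.74, -0.67, 0.02], [-0.27, -0.32, -0.91], [0.61, 0.67, -0.42]]
top [[403.0, 0.0, 280.4], [0.0, 403.0, 203.6], [0.0, 0.0, 1.0]] 0.007698323176661612 [ 305. -160.  867.] [[0.02, -1.0, 0.01], [-0.98, -0.02, -0.19], [0.19, -0.0, -0.98]]
{'clock': 0.1, 'joints': array([-1.08839356e+00,  3.85466340e-01,  6.75169523e-03, -4.10296795e-04,
       -1.19401135e+00, -2.58589985e-01]), 'joint_vel': array([ 0.00034237, -0.00198004,  0.00307853,  0.00316836, -0.0007186 ,
        0.00102452]), 'joint_efforts': array([-1.09729677e-03, -3.93317628e+01,  1.88930207e+01,  4.19787973e+00,
       -2.54356099e-03,  9.51826649e-06]), 'position': array([ 138.60324891, -608.8965635 ,  230.33846085]), 'ee_rot': array([-1.11597723e-01,  9.93752978e-01,  9.68412336e-04, -1.71599586e-04]), 'contact_force': array([-0.07218665,  0.85676669,  0.40956754]), 'wrist_torque': array([-0.01181073,  0.02425586,  0.01366972]), 'gripper_width': 85.69291855403824} 18.700000000000003
```

View pics/scene0.png

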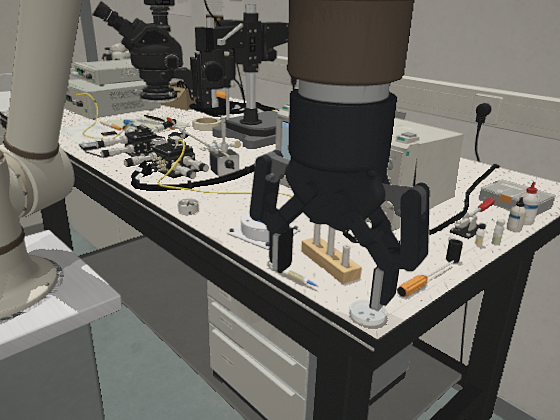

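View pics/top0.png

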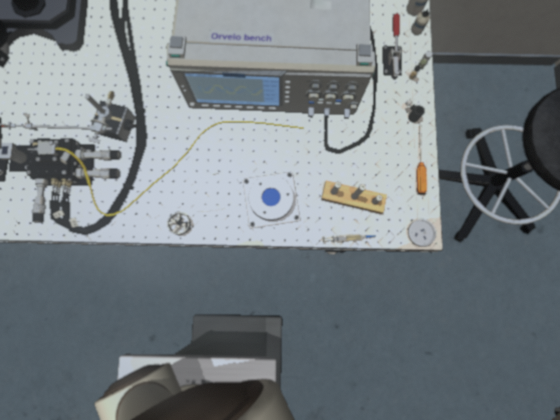

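Run:
```python
from h import *
d=grab('top');im=d['image']
b=cv2.inRange(im.astype(np.int16)[...,0:1]-im.astype(np.int16)[...,2:3],60,255)
b[:, :230]=0;b[:,310:]=0;b[:160]=0;b[230:]=0
m=cv2.moments(b,True);u,v=m['m10']/m['m00'],m['m01']/m['m00'];print('disc',u,v,m['m00'],onz(d,u,v,28), d['depth'][197,271])
hsv=cv2.cvtColor(im,cv2.COLOR_BGR2HSV)
w=cv2.inRange(hsv,(8,80,80),(28,255,255));w[:160]=0;w[225:]=0;w[:,:310]=0;w[:,395:]=0
w=cv2.morphologyEx(w,cv2.MORPH_CLOSE,np.ones((9,9)))
c=max(cv2.findContours(w,0,2)[0],key=cv2.contourArea);r=cv2.minAreaRect(c);P=[onz(d,*p,24) for p in cv2.boxPoints(r)]
print(r);[print(p.round(1)) for p in P];print('rack centre',np.mean(P,0))
# heights map
o=np.array([[ (lambda ow: ow[0]+ow[1]*d['depth'][j,i])(ray(d,i,j))[2] for i in range(320,395)] for j in range(170,220)])
for z in(40,65,90): print(z,[tuple((s[[0,1,4]]).tolist()) +tuple(ct.round(1)+[320,170]) for s,ct in zip(*cv2.connectedComponentsWithStats((o>z).astype(np.uint8))[2:])][1:])
cv2.imwrite('pics/crop.png',cv2.resize(im[160:230,235:395],None,fx=5,fy=5,interpolation=cv2.INTER_CUBIC))
s=grab('scene')['image'];cv2.imwrite('pics/crops.png',cv2.resize(s[190:300,220:400],None,fx=4,fy=4,interpolation=cv2.INTER_CUBIC))
```

```text
disc 270.56451612903226 196.73387096774192 248.0 [ 482.87218514 -139.79998975   28.        ] 857.19696
((353.84283447265625, 196.64068603515625), (61.60775375366211, 17.848289489746094), 13.781597137451172)
[ 483.7 -249.3   24. ]
[ 522.1 -258.3   24. ]
[ 492.8 -386.5   24. ]
[ 454.9 -376.4   24. ]
rack centre [ 488.35198735 -317.62218618   24.        ]
40 [(49, 0, 1, np.float64(369.0), np.float64(170.0)), (41, 3, 1, np.float64(361.0), np.float64(173.0)), (51, 5, 1, np.float64(371.0), np.float64(175.0)), (8, 7, 1, np.float64(328.0), np.float64(177.0)), (4, 8, 1, np.float64(324.0), np.float64(178.0)), (36, 9, 1, np.float64(356.0), np.float64(179.0)), (12, 12, 65, np.float64(336.2), np.float64(186.8)), (33, 14, 95, np.float64(359.1), np.float64(190.2)), (43, 24, 1, np.float64(363.0), np.float64(194.0)), (54, 25, 48, np.float64(377.5), np.float64(198.4)), (0, 26, 1, np.float64(320.0), np.float64(196.0)), (31, 39, 1, np.float64(351.0), np.float64(209.0)), (43, 40, 1, np.float64(363.0), np.float64(210.0)), (3, 47, 1, np.float64(323.0), np.float64(217.0))]
65 [(49, 0, 1, np.float64(369.0), 
[... 531 characters left out ...]
, 1, np.float64(363.0), np.float64(210.0)), (3, 47, 1, np.float64(323.0), np.float64(217.0))]
90 [(49, 0, 1, np.float64(369.0), np.float64(170.0)), (41, 3, 1, np.float64(361.0), np.float64(173.0)), (51, 5, 1, np.float64(371.0), np.float64(175.0)), (8, 7, 1, np.float64(328.0), np.float64(177.0)), (4, 8, 1, np.float64(324.0), np.float64(178.0)), (36, 9, 1, np.float64(356.0), np.float64(179.0)), (38, 14, 51, np.float64(361.5), np.float64(187.6)), (43, 24, 1, np.float64(363.0), np.float64(194.0)), (0, 26, 1, np.float64(320.0), np.float64(196.0)), (31, 39, 1, np.float64(351.0), np.float64(209.0)), (43, 40, 1, np.float64(363.0), np.float64(210.0)), (3, 47, 1, np.float64(323.0), np.float64(217.0))]
```

View pics/crop.png

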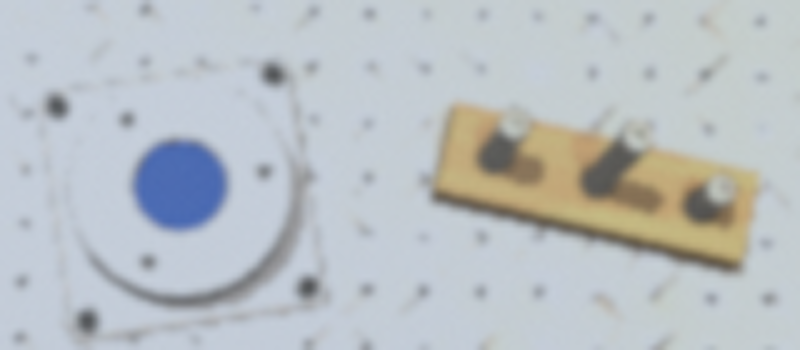

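View pics/crops.png

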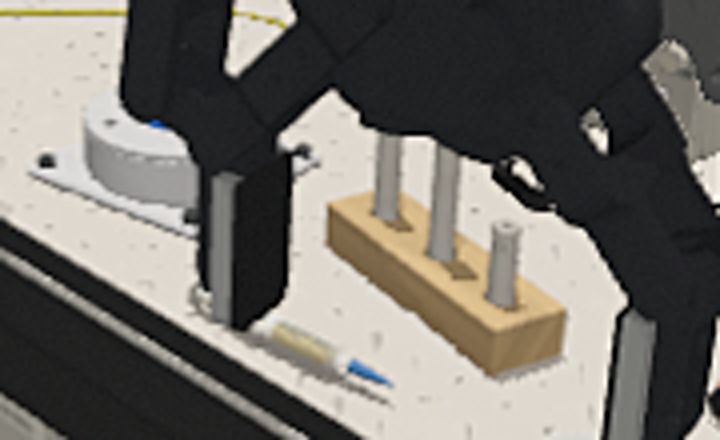

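Call:
{"name": "play_rows", "arguments": {"travel": [[-0.03,0.026,-0.004],[-0.03,0.026,-0.004],[-0.03,0.026,-0.004],[-0.03,0.026,-0.004],[-0.03,0.026,-0.004],[-0.03,0.026,-0.004],[-0.03,0.026,-0.004],[-0.03,0.026,-0.004],[-0.03,0.026,-0.004],[-0.03,0.026,-0.004],[-0.03,0.026,-0.004],[-0.03,0.026,-0.004]], "rotation": [[0,0,0],[0,0,0],[0,0,0],[0,0,0],[0,0,0],[0,0,0],[0,0,0],[0,0,0],[0,0,0],[0,0,0],[0,0,0],[0,0,0]], "grip": [1,1,1,1,1,1,1,1,1,1,1,1]}}

```text
clock: 1.2
position: [421.1, -223.4, 279.7]
ee_rot: [-0.112, 0.994, -0.0, 0.0]
contact_force: [1.0, -0.4, 0.7]
gripper_width: 85.5
```

Call:
{"name": "play_rows", "arguments": {"travel": [[-0.02,0.0175,0],[-0.02,0.0175,0],[-0.02,0.0175,0],[-0.02,0.0175,0],[0,0,0],[0,0,0],[0,0,0],[0,0,0],[0,0,0],[0,0,0],[0,0,0],[0,0,0]], "rotation": [[0,0,0],[0,0,-0.1],[0,0,-0.124],[0,0,-0.124],[0,0,-0.124],[0,0,-0.124],[0,0,-0.124],[0,0,-0.124],[0,0,-0.124],[0,0,-0.124],[0,0,-0.032],[0,0,0]], "grip": [1,1,1,1,1,1,1,1,1,1,1,1]}}

```text
clock: 2.2
position: [475.4, -134.8, 279.1]
ee_rot: [-0.624, 0.781, 0.0, -0.0]
contact_force: [-0.3, 0.7, -0.4]
gripper_width: 85.1
```

Run:
```python
from h import *
s=arm.read_state();print(s['position'],s['ee_rot'],s['joints'],s['contact_force'],s['gripper_width'])
a=grab('scene');b=grab('top')
A=cv2.resize(a['image'][195:295,280:380],None,fx=6,fy=6,interpolation=cv2.INTER_CUBIC)
B=cv2.resize(b['image'][175:217,318:392],None,fx=8,fy=8,interpolation=cv2.INTER_CUBIC)
C=np.zeros((600,600,3),np.uint8);C[:336,:592]=B
cv2.imwrite('pics/sA.png',A);cv2.imwrite('pics/tB.png',B)
```

```text
[ 475.41401278 -134.81908023  279.13432306] [-6.24205095e-01  7.81260495e-01  1.69779751e-04 -9.74243663e-05] [ 5.28645088e-02  1.26601400e-01 -2.22097553e-01 -1.73097835e-04
 -1.22245346e+00 -2.75374382e-01] [-0.26851229  0.71863614 -0.37468839] 85.13278728751702
```

View pics/sA.png

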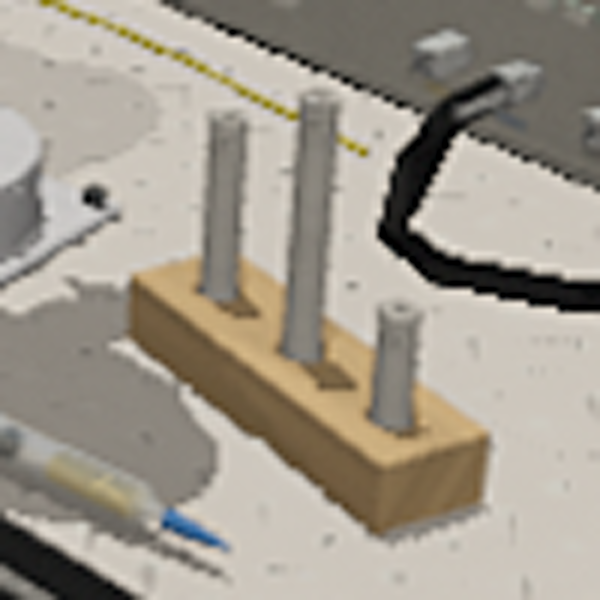

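View pics/tB.png

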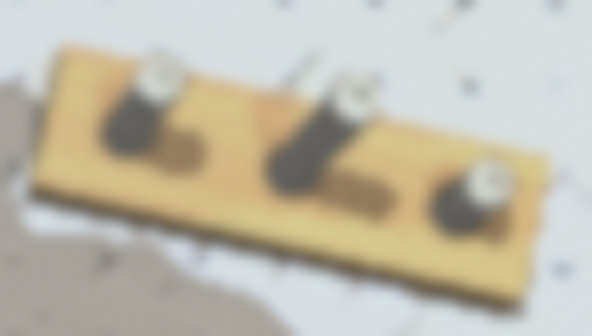

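Run:
```python
from h import *
a=grab('scene');b=grab('top')
c=lambda x,y,f,u,v:((x+.5)/f-.5+u,(y+.5)/f-.5+v)
def tri(pa,pb):
    o1,w1=ray(a,*pa);o2,w2=ray(b,*pb);w1/=np.linalg.norm(w1);w2/=np.linalg.norm(w2)
    s=np.linalg.lstsq(np.c_[w1,-w2],o2-o1,rcond=None)[0];p,q=o1+s[0]*w1,o2+s[1]*w2
    return ((p+q)/2).round(1),np.linalg.norm(p-q).round(1)
for n,pa,pb,z in(('L',(318,97),(354,97),110),('M',(228,118),(161,75),85),('S',(401,307),(491,183),60)):
    pa=c(*pa,6,280,195);pb=c(*pb,8,318,175)
    print(n,tri(pa,pb),'scene',onz(a,*pa,z).round(1),'top',onz(b,*pb,z).round(1))
# rack corners on top face, top view
P=[onz(b,*c(*p,8,318,175),24) for p in((63,44),(35,182),(520,298),(550,158))]
print(np.round(P,1).tolist(),np.mean(P,0).round(1),np.linalg.norm(P[1]-P[2]),np.linalg.norm(P[0]-P[3]),np.linalg.norm(P[0]-P[1]))
for q in (P[0]-P[3],P[1]-P[2]): print(np.degrees(np.arctan2(q[0],q[1])))
# scene view: rack top corners
Q=[onz(a,*c(*p,6,280,195),24) for p in((131,280),(382,468),(489,437))];print(np.round(Q,1).tolist(),(Q[0]+Q[2])/2)
# disc edges in both views
for n,d in(('s',a),('t',b)):
    im=d['image'].astype(int);m=((im[...,0]-im[...,2])>60).astype(np.uint8)
    N,l,st,ct=cv2.connectedComponentsWithStats(m)
    for i in range(1,N):
        if st[i,4]>30: print(n,st[i],ct[i].round(1),onz(d,*ct[i],28).round(1))
```

```text
L (array([ 489.3, -317.1,  109.1]), np.float64(1.3)) scene [ 486.9 -318.2  110. ] top [ 489.6 -317.3  110. ]
M (array([ 499.4, -273.7,   83.9]), np.float64(2.6)) scene [ 496.2 -274.9   85. ] top [ 500.2 -274.4   85. ]
S (array([ 479.6, -362.1,   60. ]), np.float64(0.9)) scene [ 479.1 -362.    60. ] top [ 480.  -362.5   60. ]
[[523.3, -257.0, 24.0], [485.1, -249.5, 24.0], [456.7, -378.5, 24.0], [495.0, -387.5, 24.0]] [ 490.  -318.1   24. ] 131.99375352302658 133.5255200520001 38.91513737225235
12.238095877729721
12.41510470890821
[[479.8, -252.1, 24.0], [453.2, -380.4, 24.0], [490.7, -389.4, 24.0]] [ 485.24985121 -320.75034409   24.        ]
s [282 122  53  66 596] [321.2 154.6] [902.2  86.6  28. ]
s [255 216  18   7  86] [263.5 219.1] [ 483.7 -135.8   28. ]
t [262 188  18  18 246] [270.6 196.5] [ 483.3 -140.    28. ]
```

Call:
{"name": "play_rows", "arguments": {"travel": [[0.0195,-0.0059,0],[0.0195,-0.0059,0],[0.0195,-0.0059,0],[0.0195,-0.0059,0],[0.0195,-0.0059,0],[0.0195,-0.0059,0],[0.0195,-0.0059,0],[0.0195,-0.0059,0],[0.0195,-0.0057,0],[0,0,0.02],[0,0,0.02],[0,0,0]], "rotation": [[0,0,0],[0,0,0],[0,0,0],[0,0,0],[0,0,0],[0,0,0],[0,0,0],[0,0,0],[0,0,0],[0,0,0],[0,0,0],[0,0,0]], "grip": [1,1,1,1,1,1,1,1,1,1,1,1]}}

```text
clock: 3.4
position: [486.1, -317.0, 234.8]
ee_rot: [-0.623, 0.782, 0.004, -0.002]
contact_force: [-0.2, -0.1, -0.2]
gripper_width: 85.2
```

Call:
{"name": "play_rows", "arguments": {"travel": [[0,0,0.02],[0,0,0.02],[0,0,0.02],[0,0,0.02],[0,0,0.02],[0,0,0.02],[0,0,0.02],[0,0,0.02],[0,0,0.02],[0,0,0.004],[0,0,0],[0,0,0]], "rotation": [[0,0,0],[0,0,0],[0,0,0],[0,0,0],[0,0,0],[0,0,0],[0,0,0],[0,0,0],[0,0,0],[0,0,0],[0,0,0],[0,0,0]], "grip": [1,1,1,1,1,1,1,1,1,0.4,0.4,0.4]}}

```text
clock: 4.4
position: [489.4, -318.1, 56.5]
ee_rot: [-0.624, 0.781, -0.001, 0.0]
contact_force: [-0.0, -0.4, -0.3]
gripper_width: 51.4
```

Run:
```python
from h import *
s=arm.read_state();print(s['position'],s['contact_force'],s['gripper_width'],s['joints'].round(2))
a=grab('scene');b=grab('top')
A=cv2.resize(a['image'][185:285,280:390],None,fx=5,fy=5,interpolation=cv2.INTER_CUBIC)
cv2.imwrite('pics/sC.png',A)
```

```text
[ 489.38511802 -318.08631413   56.51486354] [-0.02170166 -0.4228915  -0.34891179] 51.40476187760921 [-0.3   0.49 -0.31  0.   -0.77  0.08]
```

View pics/sC.png

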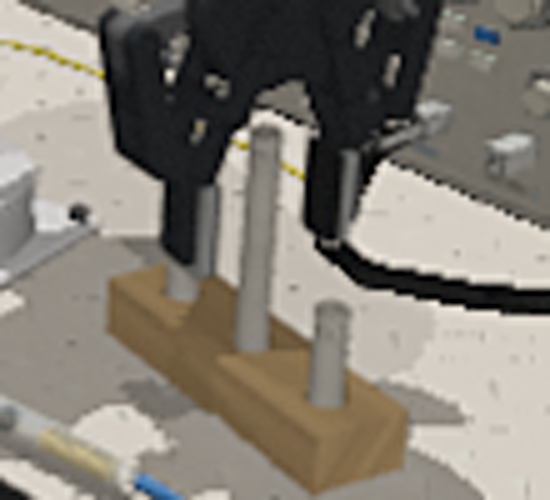

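Run:
```python
from h import *
a=grab('scene');P=np.array([489.4,-318.1,0]);tx=np.array([-.2207,-.9753,0]);ty=np.array([-.975,.2207,0])
f=lambda X:((proj(a,X)-[280,185]+.5)*5-.5).round(0)
for z in (57,65,75,95):
  print(z,[f(P+[0,0,z]+tx*11+s*ty*25.7) for s in(1,-1)],f(P+[0,0,z]))
print(f(P+[0,0,110]),f(P+[0,0,24]))
C=a['image'][185:285,280:390]
for r in (80,88,96,104):
  row=cv2.cvtColor(cv2.resize(C,None,fx=2,fy=2,interpolation=1),6)[r,60:150];print(r*2.5,row.tolist())
```

```text
57 [array([219., 288.]), array([334., 258.])] [259. 260.]
65 [array([220., 268.]), array([336., 239.])] [261. 241.]
75 [array([222., 243.]), array([338., 214.])] [263. 216.]
95 [array([225., 193.]), array([342., 164.])] [266. 167.]
[269. 129.] [253. 339.]
200.0 [189, 189, 189, 189, 190, 189, 186, 176, 160, 138, 111, 83, 55, 37, 29, 25, 26, 27, 27, 28, 29, 30, 31, 29, 25, 34, 56, 75, 91, 103, 108, 109, 105, 104, 105, 111, 120, 125, 125, 125, 125, 128, 132, 135, 136, 136, 135, 131, 125, 134, 155, 171, 181, 170, 135, 91, 33, 9, 17, 21, 22, 22, 20, 20, 20, 21, 20, 22, 27, 45, 75, 98, 113, 113, 98, 73, 38, 21, 19, 18, 18, 18, 19, 56, 130, 180, 207, 218, 214, 211]
220.0 [191, 190, 187, 185, 182, 178, 173, 162, 147, 129, 109, 83, 49, 29, 23, 21, 22, 24, 27, 29, 30, 30, 29, 29, 28, 39, 62, 81, 98, 108, 113, 109, 97, 101, 120, 134, 141, 136, 118, 114, 122, 129, 133, 135, 135, 134, 131, 127, 121, 131, 157, 173, 177, 145, 80, 38, 20, 13, 17, 20, 21, 22, 23, 22, 20, 18, 16, 25, 45, 67, 91, 105, 107, 100, 82, 65, 46, 32, 22, 54, 129, 180, 206, 217, 213, 210, 209, 208, 207, 207]
240.0 [116, 116, 116, 116, 117, 118, 119, 121, 124, 119, 105, 80, 43, 25, 25, 26, 27, 28, 28, 29, 31, 31, 30, 32, 39, 53, 74, 92, 105, 112, 116, 110, 96, 99, 120, 135, 144, 139, 120, 115, 123, 129, 133, 136, 135, 133, 129, 125, 121, 131, 155, 175, 192, 198, 191, 176, 152, 125, 93, 61, 32, 15, 11, 10, 12, 12, 12, 28, 61, 88, 108, 113, 102, 73, 26, 32, 93, 135, 161, 180, 192, 203, 213, 217, 213, 211, 210, 209, 208, 208]
260.0 [113, 115, 116, 117, 116, 115, 115, 115, 118, 124, 132, 138, 141, 139, 132, 118, 96, 77, 59, 44, 32, 26, 27, 35, 52, 67, 84, 97, 107, 112, 112, 109, 102, 101, 107, 112, 117, 120, 119, 122, 127, 131, 133, 133, 131, 128, 122, 125, 138, 154, 173, 186, 190, 191, 190, 189, 189, 189, 189, 190, 191, 192, 192, 192, 192, 194, 195, 194, 190, 172, 142, 102, 53, 22, 10, 5, 9, 12, 15, 17, 18, 16, 11, 13, 21, 31, 42, 67, 106, 138]
```

Call:
{"name": "play_rows", "arguments": {"travel": [[0,0,0],[0,0,0],[0,0,0],[0,0,0],[0,0,0],[0,0,0],[0,0,0],[0,0,0],[0,0,0],[0,0,0],[0,0,0],[0,0,0]], "rotation": [[0,0,0],[0,0,0],[0,0,0],[0,0,0],[0,0,0],[0,0,0],[0,0,0],[0,0,0],[0,0,0],[0,0,0],[0,0,0],[0,0,0]], "grip": [0.3,0.25,0.2,0.15,0,0,0,0,0,0,0,0]}}

```text
clock: 5.55
position: [488.3, -317.8, 55.7]
ee_rot: [-0.624, 0.781, -0.0, -0.0]
contact_force: [-1.9, 0.4, 5.9]
gripper_width: 11.4
```

Run:
```python
from h import *
s=arm.read_state();print(s['position'],s['contact_force'],s['wrist_torque'],s['gripper_width'])
```

```text
[ 488.29398463 -317.78917492   55.71567505] [-1.87424585  0.38829331  5.88536119] [ 0.27146332  0.57738288 -0.05395223] 11.432675147974628
```

Call:
{"name": "play_rows", "arguments": {"travel": [[0,0,-0.003],[0,0,-0.005],[0,0,-0.008],[0,0,-0.01],[0,0,-0.015],[0,0,-0.015],[0,0,-0.015],[0,0,-0.015],[0,0,-0.014],[0,0,0],[0,0,0],[0,0,0]], "rotation": [[0,0,0],[0,0,0],[0,0,0],[0,0,0],[0,0,0],[0,0,0],[0,0,0],[0,0,0],[0,0,0],[0,0,0],[0,0,0],[0,0,0]], "grip": [0,0,0,0,0,0,0,0,0,0,0,0]}}

```text
clock: 6.55
position: [487.8, -317.4, 154.7]
ee_rot: [-0.624, 0.782, 0.001, -0.0]
contact_force: [0.7, -0.1, -1.9]
gripper_width: 10.9
```

Run:
```python
from h import *
s=arm.read_state();print(s['position'],s['contact_force'],s['wrist_torque'],s['gripper_width'])
a=grab('scene');b=grab('top')
cv2.imwrite('pics/sD.png',np.vstack([cv2.resize(a['image'][150:280,270:400],None,fx=4,fy=4,interpolation=cv2.INTER_CUBIC)]))
```

```text
[ 487.80470029 -317.40250617  154.72852756] [ 0.71434827 -0.10350754 -1.86747505] [0.00636855 0.01940421 0.01524661] 10.936558314997285
```

View pics/sD.png

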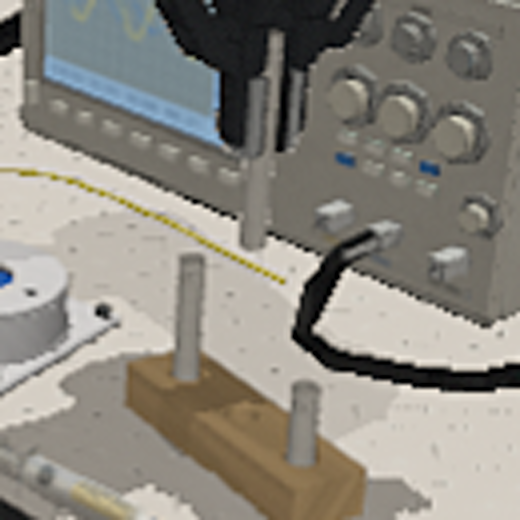

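Run:
```python
from h import *
a=grab('scene');b=grab('top')
f=lambda X:((proj(a,np.array(X))-[270,150]+.5)*4-.5).round(1)
for z in (109,115,130,150,205,209): print(z,f([488,-317.5,z]))
g=cv2.cvtColor(a['image'],6)
for r in range(156,214,4): print(r,(r-150+.5)*4-.5,g[r,326:346].tolist())
```

```text
109 [252.1 245.4]
115 [253.  233.2]
130 [255.4 202.2]
150 [258.6 160.3]
205 [267.9  40.6]
209 [268.6  31.6]
156 25.5 [30, 32, 30, 29, 28, 25, 25, 28, 24, 25, 18, 20, 22, 27, 26, 28, 27, 28, 27, 29]
160 41.5 [28, 23, 21, 23, 25, 26, 31, 31, 28, 28, 17, 96, 139, 130, 104, 27, 21, 28, 28, 30]
164 57.5 [29, 28, 32, 29, 28, 30, 32, 29, 28, 26, 52, 110, 135, 130, 104, 15, 25, 24, 32, 29]
168 73.5 [18, 27, 29, 27, 23, 29, 30, 26, 22, 53, 114, 141, 136, 117, 66, 20, 56, 93, 102, 67]
172 89.5 [26, 28, 28, 27, 27, 22, 68, 106, 112, 104, 80, 108, 137, 106, 20, 10, 43, 95, 112, 67]
176 105.5 [24, 24, 26, 30, 26, 33, 74, 106, 116, 94, 83, 123, 136, 104, 6, 11, 80, 121, 99, 31]
180 121.5 [23, 28, 28, 30, 24, 57, 94, 108, 116, 86, 98, 141, 113, 50, 11, 25, 88, 122, 93, 49]
184 137.5 [15, 21, 29, 30, 24, 70, 104, 111, 103, 76, 104, 134, 103, 21, 12, 44, 93, 130, 128, 108]
188 153.5 [90, 141, 143, 89, 96, 98, 104, 113, 85, 72, 118, 126, 114, 117, 124, 108, 110, 107, 108, 110]
192 169.5 [153, 113, 100, 100, 116, 123, 119, 131, 135, 134, 126, 147, 147, 105, 108, 110, 111, 110, 110, 111]
196 185.5 [111, 116, 118, 114, 106, 110, 125, 131, 133, 132, 128, 116, 108, 112, 110, 111, 111, 111, 111, 111]
200 201.5 [112, 112, 112, 112, 110, 117, 128, 134, 135, 133, 123, 114, 108, 111, 111, 110, 110, 110, 111, 111]
204 217.5 [212, 165, 20, 98, 125, 118, 129, 134, 134, 130, 148, 150, 106, 111, 110, 111, 112, 112, 112, 112]
208 233.5 [207, 208, 214, 183, 101, 120, 131, 134, 138, 130, 90, 23, 54, 87, 100, 101, 108, 113, 113, 112]
212 249.5 [183, 201, 216, 212, 174, 120, 131, 133, 151, 157, 185, 211, 208, 208, 206, 207, 215, 210, 206, 171]
```

```bash
cat >> h.py <<'E'
def p3(d,u,v):
    o,w=ray(d,u,v);return o+w*d['depth'][v,u]
def line(ds,rows,c0,c1,r0,r1,hw=1):
    # fit axis from depth, centre col interpolated c0@r0..c1@r1
    P=[]
    for d in ds:
        for r in rows:
            c=c0+(c1-c0)*(r-r0)/(r1-r0)
            for u in range(int(round(c))-hw,int(round(c))+hw+1):
                if d['depth'][r,u]>0:P.append(p3(d,u,r))
    P=np.array(P);z=P[:,2]-P[:,2].mean()
    k=np.ones(len(P),bool)
    for _ in range(4):
        A=np.c_[np.ones(len(P)),z];c=np.linalg.lstsq(A[k],P[k,:2],rcond=None)[0];e=np.linalg.norm(P[:,:2]-A@c,axis=1);k=e<2.5*np.median(e)+.1
    return c.round(4).tolist(),P[:,2].mean().round(1),np.median(e).round(2),k.sum()
E
python3 - <<'E'
from h import *
D=[grab('scene') for _ in range(6)]
print('held all',line(D,list(range(160,168))+list(range(190,210)),338.6,332.8,160,210))
print('foot',line(D,list(range(190,210)),334.8,332.8,190,210))
print('mid',line(D,range(218,242),317.3,316,218,242))
print('short',line(D,range(250,264),346.2,345,250,264))
E
```

```text
held all ([[483.2842, -323.5619], [0.0313, -0.0302]], np.float64(153.6), np.float64(1.88), np.int64(466))
foot ([[482.5087, -322.8001], [0.0011, -0.0308]], np.float64(134.5), np.float64(1.92), np.int64(358))
mid ([[492.1245, -278.5131], [-0.0033, -0.0003]], np.float64(55.6), np.float64(1.99), np.int64(429))
short ([[473.2618, -366.9117], [-0.0103, -0.0228]], np.float64(42.6), np.float64(1.88), np.int64(251))
```

Call:
{"name": "play_rows", "arguments": {"travel": [[-0.0172,0.0044,0],[-0.0172,0.0044,0],[-0.0172,0.0044,0],[-0.0172,0.0044,0],[-0.0172,0.0044,0],[-0.0172,0.0044,0],[-0.0172,0.0044,0],[-0.0172,0.0044,0],[-0.0172,0.0044,0.01],[-0.0172,0.0044,0.02],[0,0,0.02],[0,0,0]], "rotation": [[0,0,0],[0,0,0],[0,0,0],[0,0,0],[0,0,0],[0,0,0],[0,0,0],[0,0,0],[0,0,0],[0,0,0],[0,0,0],[0,0,0]], "grip": [0,0,0,0,0,0,0,0,0,0,0,0]}}

```text
clock: 8.05
position: [480.8, -139.2, 102.2]
ee_rot: [-0.624, 0.781, 0.003, -0.003]
contact_force: [-0.5, -0.3, -1.7]
gripper_width: 11.1
```

Run:
```python
from h import *
a=grab('scene');D=[grab('scene') for _ in range(4)]
s=arm.read_state();print(s['position'],s['ee_rot'].round(4),s['contact_force'],s['wrist_torque'],s['gripper_width'])
p=s['position'];print('foot pred',proj(a,p-[0,0,45.7]),'top',proj(a,p+[0,0,54.3]))
print('axis px',proj(a,[482.6,-140,28]),proj(a,[482.6,-140,33]))
cv2.imwrite('pics/sE.png',cv2.resize(a['image'][145:245,210:310],None,fx=6,fy=6,interpolation=cv2.INTER_CUBIC))
```

```text
[ 484.56538476 -140.76181838  106.6210365 ] [-0.6239  0.7815 -0.001   0.001 ] [-0.12983825  0.09974873 -1.50961933] [ 0.04603441 -0.04120571 -0.03190694] 11.017576548246067
foot pred [265.53110242 205.39146732] top [266.16737647 159.19606597]
axis px [264.38645331 219.91169102] [264.41456844 217.75092703]
```

View pics/sE.png

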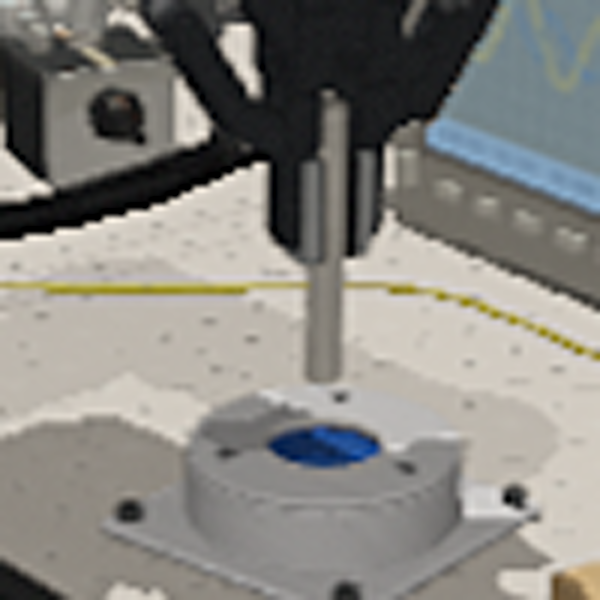

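Run:
```python
from h import *
D=[grab('scene') for _ in range(12)]
s=arm.read_state();print(s['position'],s['contact_force'])
g=cv2.cvtColor(D[0]['image'],6)
for r in (164,170,192,200,206): print(r,g[r,256:274].tolist())
print(line(D,list(range(163,169))+list(range(190,206)),265.6,263.4,165,206))
print(line(D,list(range(163,186))+list(range(190,206)),265.8,263.6,165,206,0))
```

```text
[ 483.46450295 -140.26739711  105.29213736] [-0.06080344  0.14085891 -2.20288808]
164 [29, 32, 30, 24, 28, 31, 28, 29, 16, 71, 117, 128, 120, 86, 20, 21, 28, 29]
170 [7, 23, 22, 27, 27, 24, 71, 103, 110, 74, 105, 137, 128, 87, 1, 48, 102, 109]
192 [166, 167, 160, 153, 155, 146, 129, 121, 120, 129, 132, 122, 122, 146, 155, 152, 152, 154]
200 [184, 185, 181, 182, 185, 188, 168, 125, 117, 129, 130, 121, 117, 184, 211, 205, 205, 204]
206 [185, 185, 185, 185, 185, 186, 184, 170, 137, 134, 149, 143, 168, 188, 186, 186, 180, 176]
([[477.4635, -144.6922], [0.0258, -0.0302]], np.float64(100.4), np.float64(2.22), np.int64(772))
([[477.7051, -145.3738], [0.0243, -0.0328]], np.float64(112.1), np.float64(1.48), np.int64(399))
```

Call:
{"name": "play_rows", "arguments": {"travel": [[0,0,0.004],[0,0,0.005],[0,0,0.005],[0,0,0.005],[0,0,0.005],[0,0,0.003],[0,0,0],[0,0,0],[0,0,0],[0,0,0],[0,0,0],[0,0,0]], "rotation": [[0,0,0],[0,0,0],[0,0,0],[0,0,0],[0,0,0],[0,0,0],[0.016,0.013,0],[0.015,0.012,0],[0,0,0],[0,0,0],[0,0,0],[0,0,0]], "grip": [0,0,0,0,0,0,0,0,0,0,0,0]}}

```text
clock: 9.9
position: [483.8, -140.3, 78.4]
ee_rot: [-0.624, 0.781, -0.02, 0.0]
contact_force: [0.5, -0.2, -1.1]
gripper_width: 11.4
```

```bash
cat > sp.py <<'E'
from h import *
from scipy.spatial.transform import Rotation as Ro
def st():
    s=arm.read_state();R=Ro.from_quat(s['ee_rot']).as_matrix()
    print('t',round(s['clock'],2),'p',s['position'].round(2),'F',s['contact_force'].round(2),'M',s['wrist_torque'].round(3),'q',s['ee_rot'].round(4));return s,R
E
python3 - <<'E'
from sp import *
s,R=st();print(R.round(4))
D=[grab('scene') for _ in range(3)]
st()
im=D[-1]['image'];cv2.imwrite('pics/sF.png',cv2.resize(im[160:245,215:315],None,fx=6,fy=6,interpolation=cv2.INTER_CUBIC))
# spiral in world, 1.3 mm chords, pitch 2.2
th=[0.];b=2.2/2/np.pi
while b*th[-1]<8.6:
    r=b*th[-1];th.append(th[-1]+1.3/np.hypot(r,b) if r>.6 else th[-1]+1.2)
th=np.array(th);W=np.c_[b*th*np.cos(th),b*th*np.sin(th),0*th]
T=np.diff(W,axis=0)@R/1000;print(len(T));np.savez('spiral.npz',W=W,T=T)
print((T*1e4).round(0).astype(int).tolist())
E
```

```text
t 9.9 p [ 483.84 -140.3    78.4 ] F [ 0.5  -0.24 -1.15] M [0.047 0.073 0.011] q [-6.239e-01  7.813e-01 -1.990e-02  1.000e-04]
[[-0.2216 -0.9748  0.025 ]
 [-0.9748  0.2208 -0.031 ]
 [ 0.0247 -0.0313 -0.9992]]
t 10.05 p [ 483.69 -140.33   78.36] F [-0.65  0.79 -1.71] M [ 0.11   0.049 -0.038] q [-0.6238  0.7813 -0.0199  0.    ]
82
[[-4, -1, 0], [0, 8, 0], [15, 1, 0], [5, -13, 1], [-6, -12, 0], [-13, -5, 0], [-13, 4, 0], [-9, 10, -1], [-2, 13, 0], [4, 13, 0], [9, 9, 0], [12, 5, 0], [13, -1, 0], [12, -6, 0], [9, -10, 1], [5, -12, 1], [0, -13, 0], [-4, -12, 0], [-8, -10, 0], [-11, -7, 0], [-13, -3, 0], [-13, 1, 0], [-12, 4, 0], [-11, 8, -1], [-8, 10, -1], [-5, 12, 0], [-1, 13, 0], [2, 13, 0], [5, 12, 0], [8, 10, 0], [11, 8, 0], [12, 5, 0], [13, 2, 0], [13, -1, 0], [12, -4, 0], [11, -7, 0], [9, -9, 1], [7, -11, 1], [4, -12, 0], [1, -13, 0], [-2, -13, 0], [-4, -12, 0], [-7, -11, 0], [-9, -9, 0], [-11, -7, 0], [-12, -5, 0], [-13, -2, 0], [-13, 0, 0], [-13, 3, 0], [-12, 5, 0], [-11, 7, 0], [-9, 9, -1], [-7, 11, -1], [-5, 12, -1], [-3, 13, 0], [0, 13, 0], [2, 13, 0], [4, 12, 0], [7, 11, 0], [8, 10, 0], [10, 8, 0], [11, 6, 0], [12, 4, 0], [13, 2, 0], [13, 0, 0], [13, -2, 0], [12, -4, 0], [11, -6, 0], [10, -8, 1], [9, -10, 1], [7, -11, 1], [5, -12, 1], [3, -13, 0], [1, -13, 0], [-1, -13, 0], [-3, -13, 0], [-5, -12, 0], [-7, -11, 0], [-9, -10, 0], [-10, -8, 0], [-11, -7, 0], [-12, -5, 0]]
```

View pics/sF.png

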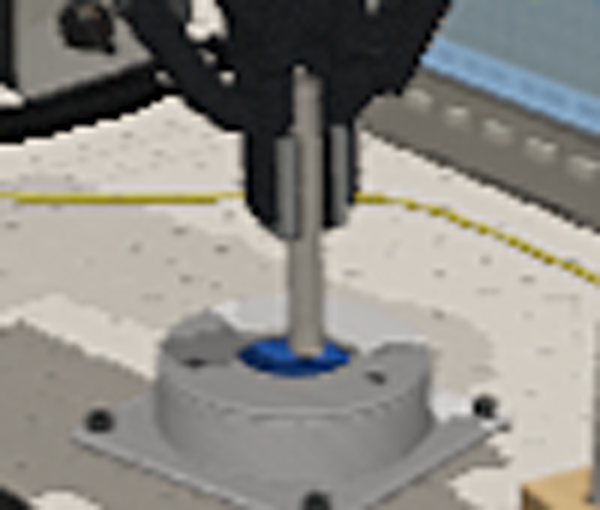

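Run:
```python
from sp import *
a=grab('scene');st();im=a['image'].astype(int)
bl=(im[...,0]-im[...,2])>40
for r in range(212,226): print(r,''.join('#' if bl[r,c] else '.' for c in range(250,280)),im[r,262:274].mean(1).astype(int).tolist() if 0 else im[r,262:274,2].tolist())
for z in (32.7,): print('foot at TCP plumb',proj(a,[483.2,-139.7,z]))
c=[482.6,-140]
for k in range(0,360,45):
  print(k,proj(a,[c[0]+20*np.cos(np.radians(k)),c[1]+20*np.sin(np.radians(k)),33]).round(1),proj(a,[c[0]+20*np.cos(np.radians(k)),c[1]+20*np.sin(np.radians(k)),28]).round(1))
```

```text
t 10.1 p [ 483.65 -140.34   78.37] F [-0.18 -0.37 -1.23] M [0.071 0.076 0.013] q [-0.6238  0.7813 -0.0199  0.    ]
212 .............................. [174, 132, 125, 134, 134, 125, 132, 175, 192, 189, 188, 188]
213 .............................. [176, 132, 121, 133, 132, 124, 134, 175, 192, 189, 188, 188]
214 .............................. [162, 121, 124, 134, 136, 128, 137, 179, 194, 189, 188, 188]
215 .............................. [121, 106, 128, 137, 140, 132, 121, 156, 187, 192, 191, 189]
216 .............................. [58, 99, 132, 138, 142, 135, 105, 101, 140, 169, 185, 191]
217 ........#####................. [35, 101, 136, 143, 143, 137, 111, 59, 57, 101, 135, 142]
218 ......########.....###........ [35, 84, 129, 148, 153, 149, 112, 43, 24, 31, 58, 87]
219 .....##########..######....... [34, 47, 67, 85, 87, 82, 64, 36, 32, 25, 20, 95]
220 ......#################....... [20, 17, 13, 13, 12, 9, 14, 16, 14, 6, 40, 116]
221 ........#############......... [15, 16, 16, 13, 12, 14, 5, 3, 45, 118, 139, 139]
222 ...........#######............ [53, 39, 37, 53, 67, 70, 121, 143, 136, 142, 144, 140]
223 .............................. [136, 138, 138, 140, 139, 136, 144, 146, 142, 140, 139, 139]
224 .............................. [142, 143, 143, 144, 146, 145, 143, 140, 141, 139, 139, 138]
225 .............................. [138, 137, 138, 138, 140, 140, 140, 141, 141, 142, 141, 139]
foot at TCP plumb [264.53387208 217.75526178]
0 [271.5 215.2] [271.5 217.3]
45 [265.  213.8] [265.  215.9]
90 [258.2 214.7] [258.2 216.8]
135 [254.9 217.4] [254.9 219.5]
180 [257.1 220.4] [257.1 222.6]
225 [263.8 221.9] [263.8 224.1]
270 [270.8 220.9] [270.8 223.1]
315 [274.  218.1] [273.9 220.3]
```

Call:
{"name": "play_rows", "arguments": {"travel": [[-0.0003,0.001,0],[-0.0003,0.001,0],[-0.0003,0.001,0.001],[0,0,0.001],[0,0,0.001],[0,0,0.001],[0,0,0],[0,0,0]], "rotation": [[0,0,0],[0,0,0],[0,0,0],[0,0,0],[0,0,0],[0,0,0],[0,0,0],[0,0,0]], "grip": [0,0,0,0,0,0,0,0]}}

```text
clock: 10.77
position: [480.9, -138.8, 74.1]
ee_rot: [-0.624, 0.781, -0.02, -0.0]
contact_force: [-0.2, -0.6, -1.3]
gripper_width: 10.9
```

Call:
{"name": "play_rows", "arguments": {"travel": [[0,0,0.0005],[0,0,0.0005],[0,0,0],[0,0,0]], "rotation": [[0,0,0],[0,0,0],[0,0,0],[0,0,0]], "grip": [0,0,0,0]}}

```text
clock: 11.1
position: [481.0, -138.9, 73.2]
ee_rot: [-0.624, 0.781, -0.02, -0.0]
contact_force: [-0.4, -0.3, -0.5]
gripper_width: 10.8
```

Call:
{"name": "play_rows", "arguments": {"travel": [[0,0,0.0005],[0,0,0.0005],[0,0,0],[0,0,0]], "rotation": [[0,0,0],[0,0,0],[0,0,0],[0,0,0]], "grip": [0,0,0,0]}}

```text
clock: 11.43
position: [480.9, -138.9, 72.2]
ee_rot: [-0.624, 0.781, -0.02, -0.0]
contact_force: [-1.1, 0.0, -2.0]
gripper_width: 10.9
```

Call:
{"name": "play_rows", "arguments": {"travel": [[0,0,0.0005],[0,0,0.0005],[0,0,0],[0,0,0]], "rotation": [[0,0,0],[0,0,0],[0,0,0],[0,0,0]], "grip": [0,0,0,0]}}

```text
clock: 11.77
position: [480.9, -139.0, 71.2]
ee_rot: [-0.624, 0.781, -0.02, -0.0]
contact_force: [0.6, -0.3, -2.0]
gripper_width: 11.1
```

Run:
```python
from sp import *
a=grab('scene');s,_=st();im=a['image'].astype(int)
bl=(im[...,0]-im[...,2])>40
for r in range(212,226): print(r,''.join('#' if bl[r,c] else '.' for c in range(250,280)),im[r,258:274,2].tolist())
p=s['position'];print(proj(a,p-[0,0,45.7]))
```

```text
t 11.82 p [ 480.94 -138.96   71.18] F [ 1.09 -0.14 -0.23] M [0.016 0.054 0.042] q [-6.239e-01  7.812e-01 -1.990e-02 -1.000e-04]
212 .............................. [188, 191, 196, 164, 119, 132, 137, 133, 115, 162, 192, 191, 188, 188, 188, 188]
213 .............................. [188, 190, 196, 164, 117, 133, 136, 134, 115, 167, 195, 189, 188, 188, 188, 188]
214 .............................. [194, 186, 183, 153, 117, 133, 138, 133, 115, 165, 197, 194, 190, 189, 187, 187]
215 .............................. [159, 153, 150, 130, 120, 133, 137, 134, 119, 141, 164, 171, 183, 191, 190, 188]
216 .............................. [94, 81, 63, 96, 124, 132, 134, 132, 125, 97, 79, 104, 141, 168, 183, 189]
217 ........###.......##.......... [37, 34, 14, 91, 126, 134, 137, 133, 129, 86, 14, 34, 62, 99, 131, 179]
218 ......#####.......####........ [31, 34, 26, 96, 128, 137, 139, 134, 131, 93, 28, 28, 27, 31, 53, 153]
219 .....######.......#####....... [24, 30, 27, 98, 129, 138, 139, 136, 133, 93, 17, 29, 35, 25, 18, 103]
220 ......#####.......#####....... [7, 15, 15, 60, 116, 140, 144, 142, 136, 93, 8, 14, 12, 5, 41, 113]
221 ........####......###......... [20, 6, 7, 13, 80, 117, 137, 148, 129, 73, 5, 1, 46, 116, 138, 141]
222 ...........####..#............ [143, 131, 90, 63, 56, 55, 68, 82, 83, 70, 117, 141, 135, 142, 144, 141]
223 .............................. [145, 143, 137, 134, 135, 132, 131, 131, 133, 134, 141, 146, 142, 141, 140, 138]
224 .............................. [139, 138, 140, 140, 141, 141, 142, 143, 144, 143, 142, 141, 141, 139, 139, 138]
225 .............................. [141, 140, 141, 139, 138, 137, 139, 139, 139, 139, 140, 142, 141, 140, 140, 139]
[263.44853858 221.05405735]
```

Call:
{"name": "play_rows", "arguments": {"travel": [[0,0,0.0005],[0,0,0.0005],[0,0,0],[0,0,0]], "rotation": [[0,0,0],[0,0,0],[0,0,0],[0,0,0]], "grip": [0,0,0,0]}}

```text
clock: 12.15
position: [480.9, -139.0, 70.1]
ee_rot: [-0.624, 0.781, -0.02, -0.0]
contact_force: [0.1, -0.7, -0.7]
gripper_width: 10.9
```

Call:
{"name": "play_rows", "arguments": {"travel": [[0,0,0.0005],[0,0,0.0005],[0,0,0],[0,0,0]], "rotation": [[0,0,0],[0,0,0],[0,0,0],[0,0,0]], "grip": [0,0,0,0]}}

```text
clock: 12.48
position: [481.0, -139.0, 69.2]
ee_rot: [-0.624, 0.781, -0.02, -0.0]
contact_force: [0.0, -1.3, -1.2]
gripper_width: 11.0
```

Run:
```python
from sp import *
a=grab('scene');s,_=st();im=a['image'].astype(int)
for r in range(216,224): print(r,im[r,258:274,2].tolist())
```

```text
t 12.53 p [ 480.96 -139.     69.19] F [-0.48 -0.34 -1.68] M [-0.046  0.016  0.06 ] q [-6.239e-01  7.812e-01 -1.990e-02 -1.000e-04]
216 [94, 83, 63, 93, 124, 134, 137, 135, 124, 98, 79, 105, 140, 169, 184, 188]
217 [36, 33, 12, 90, 126, 135, 137, 133, 128, 85, 18, 34, 61, 100, 132, 179]
218 [32, 35, 29, 96, 128, 135, 137, 134, 131, 90, 17, 26, 30, 31, 55, 154]
219 [25, 32, 28, 97, 128, 138, 140, 135, 132, 93, 16, 29, 36, 18, 10, 103]
220 [10, 18, 13, 61, 115, 140, 143, 142, 137, 95, 11, 12, 14, 4, 42, 113]
221 [20, 6, 6, 13, 85, 118, 138, 149, 128, 72, 6, 0, 47, 116, 139, 140]
222 [143, 131, 90, 64, 56, 57, 68, 84, 83, 70, 116, 142, 135, 141, 144, 141]
223 [144, 143, 137, 135, 134, 131, 130, 131, 134, 133, 142, 145, 141, 141, 139, 139]
```

Run:
```python
from sp import *
a=grab('scene');s,R=st();im=a['image'].astype(int);p=s['position']
u=np.array([0,0,1.]);
for z in(50,52,54.3,56): print(z,proj(a,p+u*z).round(1))
for r in range(166,184): print(r,im[r,256:276,2].tolist())
```

```text
t 12.58 p [ 480.98 -139.01   69.2 ] F [ 1.4  -0.03 -1.03] M [ 0.126 -0.084  0.026] q [-6.239e-01  7.812e-01 -1.990e-02 -1.000e-04]
50 [264.  179.1]
52 [264.  178.2]
54.3 [264.  177.1]
56 [264.  176.3]
166 [25, 27, 27, 29, 25, 24, 29, 28, 28, 31, 29, 29, 26, 21, 28, 28, 27, 29, 25, 45]
167 [29, 25, 27, 31, 27, 28, 28, 31, 26, 27, 26, 28, 25, 27, 27, 30, 29, 28, 26, 32]
168 [28, 21, 27, 30, 27, 26, 26, 32, 27, 29, 28, 28, 27, 25, 29, 27, 28, 26, 29, 28]
169 [25, 22, 29, 28, 27, 27, 23, 25, 23, 22, 21, 24, 24, 24, 27, 29, 28, 27, 30, 29]
170 [19, 21, 25, 30, 30, 27, 31, 24, 22, 25, 21, 23, 23, 25, 24, 28, 28, 27, 30, 28]
171 [23, 22, 28, 27, 24, 26, 27, 26, 22, 24, 24, 25, 25, 25, 28, 30, 31, 30, 26, 27]
172 [24, 25, 26, 28, 28, 29, 28, 26, 21, 25, 28, 24, 26, 25, 27, 29, 29, 27, 30, 34]
173 [24, 25, 27, 25, 27, 25, 29, 26, 25, 28, 27, 24, 24, 22, 26, 26, 25, 26, 21, 28]
174 [23, 24, 27, 30, 29, 29, 31, 22, 25, 28, 28, 28, 24, 23, 23, 18, 19, 25, 26, 23]
175 [24, 24, 26, 25, 26, 25, 21, 14, 21, 22, 29, 29, 26, 24, 28, 27, 26, 28, 26, 23]
176 [24, 27, 22, 20, 18, 15, 64, 99, 75, 25, 26, 21, 22, 26, 29, 27, 29, 29, 28, 31]
177 [25, 22, 28, 25, 27, 19, 76, 109, 94, 86, 68, 17, 24, 26, 29, 30, 26, 29, 28, 27]
178 [26, 26, 29, 28, 27, 18, 61, 103, 114, 113, 78, 15, 23, 27, 28, 28, 29, 27, 30, 26]
179 [22, 29, 29, 30, 27, 16, 79, 124, 134, 129, 91, 12, 24, 24, 30, 27, 28, 29, 25, 27]
180 [22, 25, 27, 28, 27, 14, 89, 134, 140, 128, 86, 13, 23, 25, 27, 30, 26, 27, 20, 14]
181 [23, 27, 27, 28, 29, 20, 76, 118, 131, 122, 80, 19, 24, 25, 28, 26, 24, 22, 9, 42]
182 [25, 28, 29, 27, 25, 18, 71, 120, 133, 126, 89, 22, 22, 25, 27, 23, 22, 5, 139, 208]
183 [26, 25, 28, 29, 24, 16, 82, 128, 135, 127, 92, 21, 20, 26, 28, 24, 11, 93, 195, 213]
```

Call:
{"name": "play_rows", "arguments": {"travel": [[0,0,0.001],[0,0,0.001],[0,0,0.001],[0,0,0],[0,0,0]], "rotation": [[0,0,0],[0,0,0],[0,0,0],[0,0,0],[0,0,0]], "grip": [0,0,0,0,0]}}

```text
clock: 13.0
position: [481.0, -139.1, 66.1]
ee_rot: [-0.624, 0.781, -0.02, -0.0]
contact_force: [0.1, -0.7, -1.1]
gripper_width: 11.3
```

Call:
{"name": "play_rows", "arguments": {"travel": [[-5e-05,6e-05,0.002],[-5e-05,6e-05,0.002],[-5e-05,6e-05,0.002],[-5e-05,6e-05,0.002],[-5e-05,6e-05,0.002],[0,0,0],[0,0,0]], "rotation": [[0,0,0],[0,0,0],[0,0,0],[0,0,0],[0,0,0],[0,0,0],[0,0,0]], "grip": [0,0,0,0,0,0,0]}}

```text
clock: 13.58
position: [481.3, -139.1, 56.1]
ee_rot: [-0.624, 0.781, -0.02, 0.0]
contact_force: [0.1, -0.6, -1.4]
gripper_width: 11.3
```

Call:
{"name": "play_rows", "arguments": {"travel": [[0,0,0.0006],[0,0,0.0006],[0,0,0.0006],[0,0,0],[0,0,0]], "rotation": [[0,0,0],[0,0,0],[0,0,0],[0,0,0],[0,0,0]], "grip": [0,0,0,0,0]}}

```text
clock: 14.0
position: [481.3, -139.2, 54.5]
ee_rot: [-0.624, 0.781, -0.02, 0.0]
contact_force: [1.2, -0.6, -1.0]
gripper_width: 11.3
```

Call:
{"name": "play_rows", "arguments": {"travel": [[0,0,0.0005],[0,0,0.0005],[0,0,0],[0,0,0]], "rotation": [[0,0,0],[0,0,0],[0,0,0],[0,0,0]], "grip": [0,0,0,0]}}

```text
clock: 14.33
position: [481.3, -139.2, 53.6]
ee_rot: [-0.624, 0.781, -0.02, 0.0]
contact_force: [0.7, -0.9, 1.2]
gripper_width: 11.1
```

Run:
```python
from sp import *
a=grab('scene');s,R=st();im=a['image'].astype(int);p=s['position']
for z in(54.3,): print(z,proj(a,p+[0,0,z]).round(1),proj(a,p+[0,0,20]).round(1))
for r in range(180,192): print(r,im[r,256:276,2].tolist())
cv2.imwrite('pics/sG.png',cv2.resize(a['image'][155:245,215:315],None,fx=6,fy=6,interpolation=cv2.INTER_CUBIC))
```

```text
t 14.38 p [ 481.36 -139.19   53.6 ] F [ 0.74 -0.45  1.04] M [-0.249 -0.176 -0.02 ] q [-6.240e-01  7.812e-01 -2.010e-02  1.000e-04]
54.3 [264.1 184.3] [263.9 199.9]
180 [23, 21, 29, 29, 26, 27, 29, 26, 25, 28, 27, 25, 21, 23, 28, 30, 23, 27, 25, 24]
181 [26, 22, 26, 28, 29, 28, 26, 25, 25, 29, 29, 26, 23, 23, 23, 23, 18, 19, 25, 24]
182 [24, 25, 25, 28, 28, 27, 24, 19, 18, 22, 28, 29, 25, 23, 30, 27, 29, 27, 26, 23]
183 [23, 24, 25, 29, 25, 20, 24, 71, 67, 23, 23, 29, 21, 27, 27, 31, 29, 27, 28, 27]
184 [21, 20, 21, 20, 24, 19, 69, 108, 101, 72, 42, 21, 21, 26, 26, 30, 27, 28, 29, 26]
185 [29, 26, 26, 27, 24, 22, 64, 103, 110, 102, 72, 22, 18, 26, 30, 28, 25, 30, 27, 30]
186 [25, 27, 29, 29, 29, 20, 74, 119, 130, 125, 90, 20, 23, 28, 30, 27, 28, 28, 26, 26]
187 [20, 25, 31, 28, 29, 16, 88, 133, 140, 131, 93, 22, 24, 24, 27, 29, 29, 26, 24, 15]
188 [24, 26, 25, 28, 23, 19, 62, 118, 136, 125, 85, 23, 21, 26, 28, 25, 26, 18, 2, 90]
189 [27, 27, 27, 29, 25, 22, 47, 112, 133, 126, 90, 24, 18, 25, 27, 26, 23, 7, 139, 201]
190 [26, 26, 31, 31, 24, 20, 58, 118, 135, 128, 94, 22, 17, 26, 28, 28, 15, 39, 184, 221]
191 [26, 26, 29, 28, 25, 20, 59, 118, 136, 126, 95, 21, 18, 22, 23, 20, 7, 182, 225, 221]
```

View pics/sG.png

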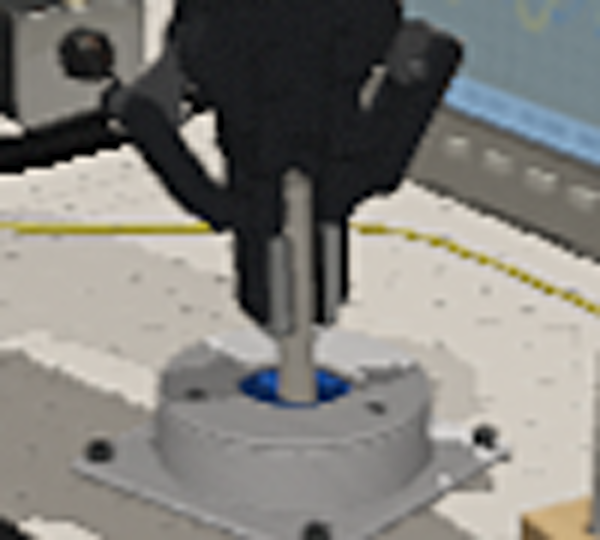

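Call:
{"name": "play_rows", "arguments": {"travel": [[0,0,0],[0,0,0],[0,0,0],[0,0,0],[0,0,0],[0,0,0],[0,0,0],[0,0,0],[0,0,0],[0,0,0],[0,0,0],[0,0,0]], "rotation": [[0,0,0],[0,0,0],[0,0,0],[0,0,0],[0,0,0],[0,0,0],[0,0,0],[0,0,0],[0,0,0],[0,0,0],[0,0,0],[0,0,0]], "grip": [0.2,0.25,0.3,0.4,0.5,0.6,0.7,0.8,0.9,1,1,1]}}

```text
clock: 15.38
position: [481.1, -139.2, 53.4]
ee_rot: [-0.624, 0.781, -0.02, -0.0]
contact_force: [-0.8, -0.9, 0.9]
gripper_width: 85.4
```

Call:
{"name": "play_rows", "arguments": {"travel": [[0,0,-0.005],[0,0,-0.015],[0,0,-0.02],[0,0,-0.02],[0,0,-0.02],[0,0,-0.02],[0,0,-0.02],[0,0,-0.02],[0,0,-0.02],[0,0,-0.02],[0,0,0],[0,0,0]], "rotation": [[0,0,0],[0,0,0],[0,0,0],[0,0,0],[0,0,0],[0,0,0],[0,0,0],[0,0,0],[0,0,0],[0,0,0],[0,0,0],[0,0,0]], "grip": [1,1,1,1,1,1,1,1,1,1,1,1]}}

```text
clock: 16.38
position: [477.1, -133.5, 234.7]
ee_rot: [-0.624, 0.781, -0.021, 0.001]
contact_force: [0.0, 1.2, -0.1]
gripper_width: 85.0
```

Run:
```python
from sp import *
a=grab('scene');b=grab('top');s,R=st()
D=[grab('scene') for _ in range(6)]
print(line(D,range(186,214),264,263.8,186,214))
for n in ((481,-139.5),): print('exp top px',proj(a,[*n,108]).round(1),'face',proj(a,[*n,28]).round(1))
S=cv2.resize(a['image'][140:300,215:385],None,fx=4,fy=4,interpolation=cv2.INTER_CUBIC)
cv2.imwrite('pics/sH.png',S[:600])
g=a['image'][...,2].astype(int)
for r in range(178,190): print(r,g[r,258:272].tolist())
```

```text
t 16.48 p [ 476.02 -133.48  232.69] F [ 0.55  0.84 -1.35] M [ 0.061  0.045 -0.002] q [-6.238e-01  7.813e-01 -1.940e-02 -4.000e-04]
([[476.1854, -145.2223], [-0.0096, 0.0056]], np.float64(77.8), np.float64(2.19), np.int64(500))
exp top px [264.1 184.4] face [263.7 220. ]
178 [205, 202, 204, 208, 197, 169, 188, 209, 208, 207, 205, 202, 191, 196]
179 [208, 207, 207, 207, 204, 198, 203, 204, 196, 192, 200, 206, 203, 203]
180 [205, 202, 205, 207, 203, 194, 199, 207, 204, 204, 208, 211, 210, 208]
181 [204, 198, 189, 196, 206, 203, 205, 207, 207, 208, 196, 169, 187, 208]
182 [199, 205, 202, 203, 209, 209, 209, 210, 209, 209, 204, 196, 202, 207]
183 [205, 207, 208, 208, 211, 209, 203, 200, 195, 204, 211, 209, 207, 206]
184 [206, 207, 207, 211, 196, 165, 152, 142, 153, 179, 202, 211, 208, 206]
185 [207, 206, 208, 202, 162, 136, 165, 187, 183, 145, 167, 189, 199, 207]
186 [207, 207, 209, 199, 152, 119, 137, 150, 146, 110, 149, 195, 207, 208]
187 [207, 208, 212, 203, 156, 119, 133, 134, 130, 105, 175, 212, 208, 206]
188 [206, 206, 198, 174, 136, 110, 116, 122, 125, 102, 181, 214, 207, 206]
189 [208, 208, 207, 193, 151, 117, 125, 128, 127, 103, 182, 213, 207, 206]
```

View pics/sH.png

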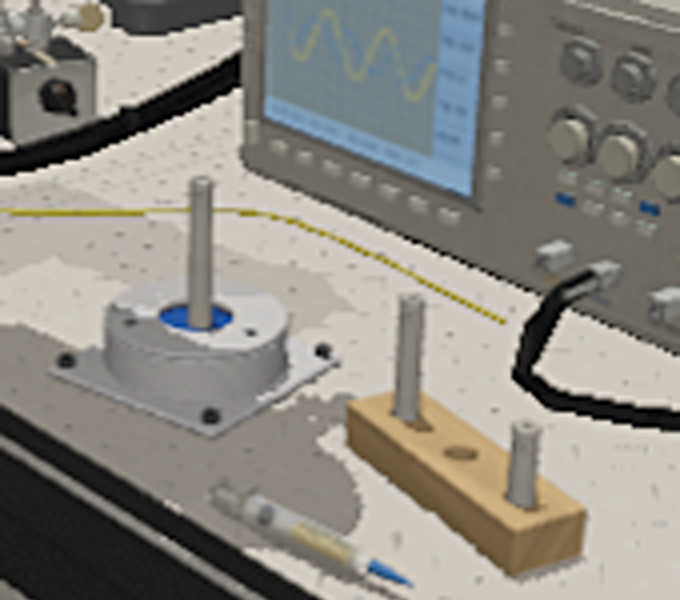

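```bash
python3 -c "
from h import *
print(workorder.job_done())"
```

```text
the job is handed in; nothing more can be done
None
```

The longest post (the middle one in the rack) is in the mount's hole, fully home and upright, and let go. I handed the job in at about 17 s on the robot's clock.

**Spiral:** I didn't need it. On the first slow descent at the middle of the disc, the foot went into the hole without any measurable push-back. The measured foot height fell 20 mm below the disc face, and then a small rise in force (about 2 N) showed it was on the floor.

**Last checks:**
- **Seating:** the top of the post appears within 1 pixel of where a fully seated post should be. If it were still resting on the disc it would be about 9 pixels higher.
- **Upright:** depth readings put the lean at about 0.01 rad, which is within their noise.
- **Other posts:** the middle and short posts are still in their rack holes. I never moved near the screw pot, and I did not re-measure where it stands.
- **Forces:** the largest reading was about 6 N, at the end of the move that closed the gripper. Forces were read only between moves.

**Disagreements:**
- **Lean in the gripper:** the post sat about 2° off vertical in the gripper, and I corrected that by tilting the tool before lowering.
- **Camera offsets:** the two cameras differed by 1–4 mm on the posts. The foot first appeared 3–4 mm off the opening's centre, so I lined it up in one image, against the opening itself.

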